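# Fit the cover of a terminal box: hook, lower, snap

### The job

Put the loose metal cover on the open terminal box: tilt it, hook one of its short edges under the box's fixed lip, lower the other edge and press it down until the spring latch snaps over it and the cover sits flat and flush. Then let go, and leave the bearing, the gear and the white carton where they are.

Things in the scene. Friction and masses are not known exactly. Their poses are not given: they have to be found in the camera images.
- box: Grey terminal box fixed to the bench, open side up, 160 (x) x 124 (y) mm, left or right of the bench. Origin: centre of its underside, z up; mm in this frame: seat for the cover z 45, an inner ledge 32 wide at the -x (lip) end, 8 to 12 elsewhere. Recess above it: x -67 to 66, y -53 to 53. Side walls and +x end wall reach z 50, level with the seated cover's top. Cable glands on the +y side.
- lip (a point): Middle of the inner lower edge of the fixed lip along the whole -x end of the box; box axes. In the box frame at x -55, z 56 mm. The lip is 6 mm thick (top z 62); the slot under it is 12 mm deep (end wall at x -67) and 11 mm high above the seat. The cover cannot go in flat: its edge must go in here first, the cover tilted with the other edge up, enough to clear the latch.
- latch_nose (a point): Middle of the tip of the spring latch at the +x end of the box (moves with it); box axes. At rest at x 58, y 0, z 51.5 mm in the box frame, which is the level of its flat underside. The nose is 26 mm wide; its top is a ramp of 60 degrees rising from the tip to x 67, z 69. Its fixed guide stands behind: x 68 to 84, y -19 to 19, top z 70.
- latch (a joint): Slide of the spring latch (m): 0 at rest, nose out; grows to 0.012 as it is pushed back towards +x of the box; the spring (2.4 N at 0, 400 N/m) returns it. The cover's edge resting on the ramp pushes it back when pressed down near that edge with about 6 to 15 N; it then snaps out over the cover and reads 0 again. The cover's own weight does not do it.
- cover_handle (a point): Centre of the handle bar of the loose aluminium cover. Plate 130 (x) x 100 (y) x 5 mm, about 0.25 kg, same either way round, flat on the bench at the start. Bar across its middle along its y: 14 (x) x 70 (y) x 18 (z) mm, centre 38 mm above the plate's underside, on two end posts with 50 mm free between. Axes: x along the 130 mm, z out of the handle side. Seated: 83 mm above the box's underside.
- bearing: Ball bearing, 52 mm across, 15 high, loose bystander; origin at the centre of its underside
- gear: Steel gear, 60 mm across, 21 high, loose bystander; origin at the centre of its underside
- carton: Small white carton, 62 x 95 x 50 mm, loose bystander; origin at the centre of its underside

How it is judged:
At the end, for the whole second after the job is handed in: The cover lies on the seat, one short edge under the lip, the other under the latch: handle centre within 5 mm of the box's middle (x and y) and 80 to 85.5 mm above its underside, tilt below 0.03 rad, in line with the box within 0.08 rad, latch sprung back (below 2 mm) (z of cover_handle in the frame of box between 0.08 and 0.0855 m and x of cover_handle in the frame of box between -0.005 and 0.005 m and y of cover_handle in the frame of box between -0.005 and 0.005 m and angle between cover_handle's own z axis and vertical below 0.03 rad and angle between the x axis of cover_handle and the x axis of box, either way round below 0.08 rad and value of joint latch below 0.002 m); the robot touches nothing.
It fails at once if the bearing was moved more than 30 mm (distance of bearing from where it was at the start of the episode above 0.03 m).
It fails at once if the gear was moved more than 30 mm (distance of gear from where it was at the start of the episode above 0.03 m).
It fails at once if the carton was moved more than 30 mm (distance of carton from where it was at the start of the episode above 0.03 m).
It also fails if it takes over 51 s, if anything falls off the work surface, if the arm or the gripper's body presses on something with over 40 N, if the wrist force passes 120 N, or if a joint passes its speed limit or range.

### The arm

A 6-joint arm with a two-finger parallel gripper is mounted at the origin on a cart in front of the work surface, level with it; the furniture and walls round the work are solid. World frame = base frame: x ahead of the robot, y to its left, z up, the work surface at z = 0. Lengths are in m, angles in rad, forces in N, time in s.
With the tool pointing down it reaches from about 0.3 to 0.85 m from the base axis. Payload 5.4 kg.
Tool frame: the origin (TCP) lies midway between the tips of the shut fingers; the grasp point (between the pads) lies 19 mm behind it (bot.grasp_offset is the distance from the TCP to the grasp point, in m); z points along the fingers, y is the line along which they close (so a half turn about z gives the same grasp; the last joint's range is limited). The gripper opens to 85 mm and grips with 20 to 120 N. Pads are 22 mm wide; open, the fingers measure 114 mm over their backs; the gripper's body (76 mm by 85 mm) begins 54 mm behind the grasp point. The pads swing forward as they close: fully open they stand 13 mm farther back than shut.
Start: joints at [1.107, 0.158, 1.597, -0, 1.386, -0.21], TCP at [0.144, 0.557, 0.231] pointing down, gripper open.
Joint ranges: [-2.91, 2.91], [-0.94, 2.29], [0.18, 2.7], [-1.29, 4.43], [0.17, 2.64], [-3, 3]. Speed limits (rad/s): [2.57, 2.57, 3.14, 3.14, 3.14, 3.14].

### API

Orientations are given as a unit quaternion [w, x, y, z].
In Python, from rig import bot gives the robot as it stands.
- The arm moves only by the tool arm_command, never from a script. Its argument "moves" is a list of rows, each an object with "offset": the shift along the tool's x, y, z in m, a list of three; "yaw": the turn about the tool's z in rad. In form: [{"offset": [x, y, z], "yaw": yaw}, ...]. A call has 1 to 8 rows; each row is the pose to reach, as a shift and turn from the pose commanded when the call began, along the tool's axes at that moment; what a row does not reach only later rows make up. A row lasts 1/12 s, in which the tool goes at most 41.7 mm and 7.16 degrees, less where a joint would pass 70% of its speed; a pose out of reach is approached as far as the arm can. A call with a gripper value outside its range is refused whole. "claw" is the opening, from 0 (shut) to 1 (fully open), set as the call begins (left out, the last holds). The fingers move at their own pace and stop on an object; the grip force is fixed at half the most. Time passes only in rows, so rows that repeat a pose let the fingers close. It gives the time, the measured TCP pose, the force, the opening and the grip force at its end, in the units of the state.
- bot.state(): the state, without advancing time (a new reading comes with each control period).
- bot.camera(name): name is "scene" or "side" or "wrist"; returns a dict with "frame" (384x512x3 uint8, blue, green, red), "depth" (384x512 float32, m along the optical axis (not along the pixel's ray), 0 where there is no reading), "camera_matrix" (3x3 intrinsics, pixels), "R" (3x3) and "t" (3): a world point X has camera coordinates R X + t. Camera axes: x right, y down, z forward; pixel columns grow to the right and rows downward; lengths in m; the calibration is good to about 2 mm. The wrist camera is an equidistant fisheye: a pixel r from the principal point sees the ray r / f radians off the axis. A picture is of the moment at which its call begins.
- bot.finish_job(): hands the job in; it is judged then, once.
The state is a dict: "clock": time; "q": joint angles; "qd": joint speeds; "joint_torque": joint torques, N m; "tool_pos": TCP position; "orientation": TCP orientation; "contact_force": force on the tool from outside, world axes, zero at the start; "ft_torque": the same for the moment, N m; "width": finger opening in m; "finger_force": force on a finger pad.
Only numpy, scipy, OpenCV 4.12 (cv2) and the standard library are available. Lean on these libraries where they do the work, as an engineer would, in place of code of your own. Each camera call takes 0.05 s, during which the arm holds its last target. There are 200 camera calls.

## Working session

There is one attempt and no reset: what is moved stays moved. The work goes in short steps, Python scripts to look and compute and a tool call to move; the robot and the scene stay as the last step left them, time stands still between calls to the robot, and variables do not carry over. Pictures are saved under pics/ and viewed, at most 10 in all, crops included, and the job is handed in when it is done.

Besides the shell and the picture viewer there is one more tool, called after "Request:" as name(argument=value, ...) on one line, values as JSON. arm_command: Moves the arm, as the interface text tells. Its arguments: {"type":"object","properties":{"moves":{"type":"array","items":{"type":"object","properties":{"offset":{"type":"array","items":{"type":"number"}},"yaw":{"type":"number"}}}},"claw":{"type":"number"}},"required":["moves"]}

```bash
ls; mkdir -p pics
python3 - <<'E'
from rig import bot
import cv2,numpy as np
for n in("scene","side"):
    c=bot.camera(n); cv2.imwrite(f"pics/{n}0.png",c["frame"]); np.savez(f"{n}0.npz",**c)
    print(n,c["camera_matrix"].tolist(),(-c["R"].T@c["t"]).round(3),c["R"][2].round(2))
s=bot.state();print(s)
E
```

```text
pics
scene [[431.97065109639885, 0.0, 260.322997230728], [0.0, 431.97065109639885, 187.39374105384135], [0.0, 0.0, 1.0]] [-0.321 -0.693  0.798] [ 0.65  0.53 -0.55]
side [[370.7758414010458, 0.0, 256.6978650211484], [0.0, 370.7758414010458, 197.79456850109835], [0.0, 0.0, 1.0]] [ 0.456 -0.901  0.443] [ 0.11  0.92 -0.38]
{'clock': 0.1, 'q': array([ 1.10696383e+00,  1.59006190e-01,  1.59812852e+00, -9.44029468e-06,
        1.38619209e+00, -2.10088167e-01]), 'qd': array([-0.00202032, -0.00014411, -0.00213298,  0.00087304, -0.0005153 ,
        0.00084656]), 'joint_torque': array([-2.46861073e-04, -3.96991289e+01, -3.32337248e+01, -1.63330196e-04,
        4.27608858e-03,  4.40984422e-05]), 'tool_pos': array([0.14410786, 0.55608168, 0.2303929 ]), 'orientation': array([-2.82292943e-04,  1.26531160e-01,  9.91962254e-01, -8.19845133e-04]), 'contact_force': array([-0.17669391,  0.5013092 ,  0.01196834]), 'ft_torque': array([0.00385421, 0.00990064, 0.09339821]), 'finger_force': 0.0, 'width': 0.08540934458001322}
```

View pics/scene0.png

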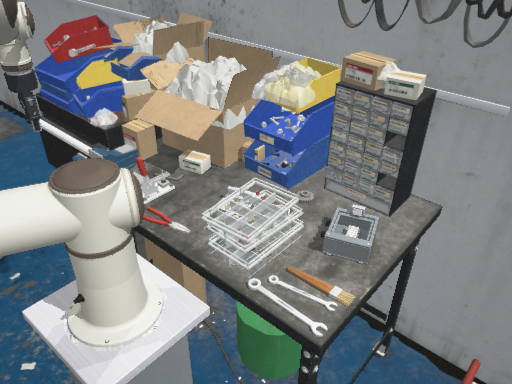

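View pics/side0.png

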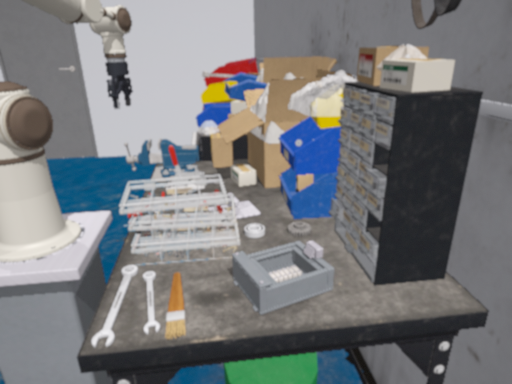

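```bash
cat > h.py <<'E'
import numpy as np,cv2
def pts(c):
    K=c["camera_matrix"];d=c["depth"];v,u=np.mgrid[:384,:512]
    X=np.stack([(u-K[0,2])/K[0,0]*d,(v-K[1,2])/K[1,1]*d,d],-1)
    return (X-c["t"])@c["R"]
E
python3 - <<'E'
from rig import bot
import cv2,numpy as np
from h import *
c=bot.camera("wrist"); np.savez("wrist0.npz",**c)
s=cv2.imread("pics/scene0.png")
a=cv2.resize(s[140:270,120:250],(400,400),interpolation=cv2.INTER_CUBIC)
b=cv2.resize(s[170:270,290:390],(400,400),interpolation=cv2.INTER_CUBIC)
cv2.imwrite("pics/c1.png",np.hstack([a,b])); cv2.imwrite("pics/wrist0.png",c["frame"])
print(c["camera_matrix"],(-c["R"].T@c["t"]).round(3),c["R"].round(3))
P=pts(np.load("scene0.npz"))
for u,v in[(155,185),(350,232),(358,210),(305,196),(195,160),(145,200),(170,215),(250,215)]:print(u,v,P[v,u].round(3))
E
```

```text
[[297.31863964   0.         254.73535837]
 [  0.         297.31863964 196.15345238]
 [  0.           0.           1.        ]] [0.08  0.573 0.373] [[ 0.251  0.968 -0.003]
 [ 0.935 -0.242  0.26 ]
 [ 0.251 -0.068 -0.966]]
155 185 [0.384 0.343 0.01 ]
350 232 [ 0.583 -0.282  0.026]
358 210 [ 0.642 -0.268  0.064]
305 196 [ 0.658 -0.074  0.016]
195 160 [0.542 0.316 0.049]
145 200 [0.308 0.296 0.01 ]
170 215 [ 0.318  0.189 -0.001]
250 215 [ 0.36  -0.099  0.119]
```

View pics/c1.png

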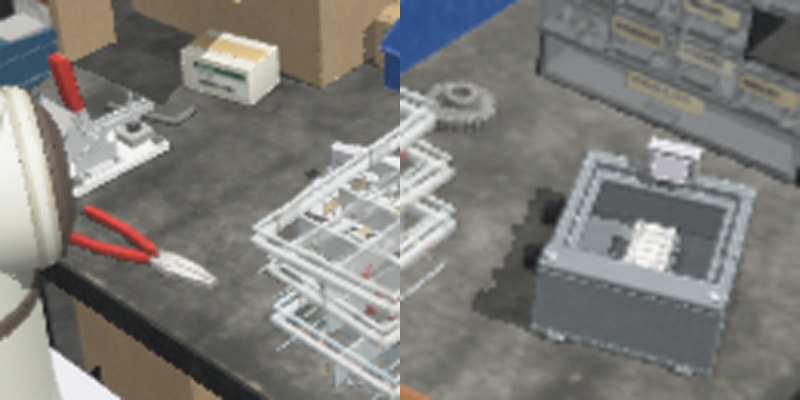

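View pics/wrist0.png

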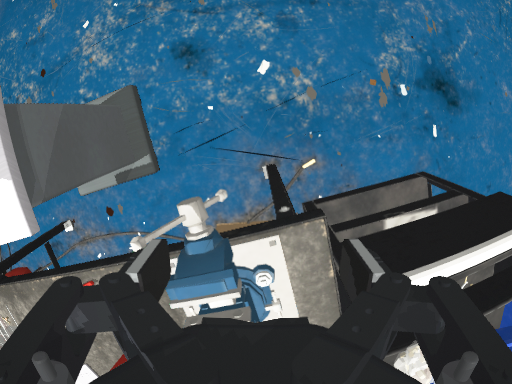

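Run:
```python
import numpy as np,cv2
from h import *
S=np.load("side0.npz");P=pts(S);Q=pts(np.load("scene0.npz"))
for u,v in[(245,208),(243,213),(255,230),(298,228),(180,175),(125,205),(130,245),(222,177),(238,245),(170,210)]:print("side",u,v,P[v,u].round(3))
for u,v in[(232,188),(238,191),(205,215),(250,180),(300,208),(258,237),(245,265),(300,232)]:print("scene",u,v,Q[v,u].round(3))
# region stats
for n,A in(("side",P),("scene",Q)):
    m=(A[...,0]>.25)&(A[...,0]<.62)&(A[...,1]>-.25)&(A[...,1]<.2)&(A[...,2]>.02)&(A[...,2]<.25)
    B=A[m];print(n,len(B),np.percentile(B,[1,50,99],axis=0).round(3).tolist())
s=cv2.imread("pics/side0.png")
cv2.imwrite("pics/c2.png",cv2.resize(s[155:275,110:270],(800,600),interpolation=cv2.INTER_CUBIC))
```

```text
side 245 208 [0.544 0.091 0.005]
side 243 213 [0.535 0.055 0.006]
side 255 230 [ 0.553 -0.074  0.016]
side 298 228 [ 0.663 -0.077  0.014]
side 180 175 [0.348 0.309 0.046]
side 125 205 [ 0.275 -0.175  0.148]
side 130 245 [ 0.246 -0.074  0.001]
side 222 177 [0.49  0.397 0.   ]
side 238 245 [ 0.506 -0.116  0.   ]
side 170 210 [0.325 0.123 0.001]
scene 232 188 [0.503 0.102 0.045]
scene 238 191 [0.504 0.078 0.044]
scene 205 215 [ 0.254 -0.043  0.151]
scene 250 180 [ 0.633  0.141 -0.002]
scene 300 208 [ 0.495 -0.164  0.1  ]
scene 258 237 [ 0.317 -0.163  0.107]
scene 245 265 [ 0.275 -0.158  0.039]
scene 300 232 [ 0.515 -0.158  0.   ]
side 6858 [[0.261, -0.244, 0.022], [0.388, -0.155, 0.088], [0.61, 0.049, 0.151]]
scene 5401 [[0.256, -0.236, 0.026], [0.366, -0.11, 0.104], [0.585, 0.078, 0.15]]
```

View pics/c2.png

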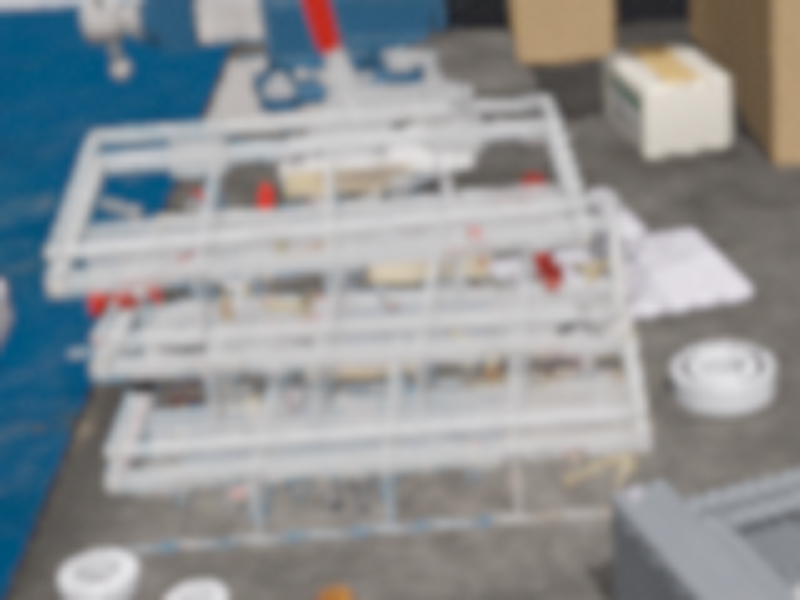

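Request:
arm_command(moves=[{"offset":[-0.2,-0.17,-0.12],"yaw":0},{"offset":[-0.2,-0.17,-0.12],"yaw":0},{"offset":[-0.2,-0.17,-0.12],"yaw":0},{"offset":[-0.2,-0.17,-0.12],"yaw":0},{"offset":[-0.2,-0.17,-0.12],"yaw":0},{"offset":[-0.2,-0.17,-0.12],"yaw":0},{"offset":[-0.2,-0.17,-0.12],"yaw":0},{"offset":[-0.2,-0.17,-0.12],"yaw":0}])

```text
clock: 0.82
tool_pos: [0.2994, 0.3385, 0.3549]
orientation: [0.003, 0.13, 0.992, 0.001]
contact_force: [-0.0, -0.2, 0.7]
width: 0.0857
finger_force: 0.0
```

Request:
arm_command(moves=[{"offset":[-0.2,-0.17,0],"yaw":0},{"offset":[-0.2,-0.17,0],"yaw":0},{"offset":[-0.2,-0.17,0],"yaw":0},{"offset":[-0.2,-0.17,0],"yaw":0},{"offset":[-0.2,-0.17,0],"yaw":0},{"offset":[-0.2,-0.17,0],"yaw":0},{"offset":[-0.2,-0.17,0],"yaw":0},{"offset":[-0.2,-0.17,0],"yaw":0}])

```text
clock: 1.48
tool_pos: [0.4472, 0.1249, 0.3503]
orientation: [-0.001, 0.129, 0.992, -0.0]
contact_force: [-0.3, -0.3, -0.3]
width: 0.0859
finger_force: 0.0
```

Run:
```python
from rig import bot
import cv2,numpy as np
c=bot.camera("wrist"); np.savez("wrist1.npz",**c)
cv2.imwrite("pics/wrist1.png",c["frame"])
print((-c["R"].T@c["t"]).round(3),bot.state()["tool_pos"],bot.state()["q"])
```

```text
[0.384 0.142 0.493] [0.44629855 0.12655441 0.3505411 ] [ 1.44997608e-02 -1.88339124e-01  1.70768188e+00  5.57792914e-04
  1.62411993e+00 -1.30002457e+00]
```

View pics/wrist1.png

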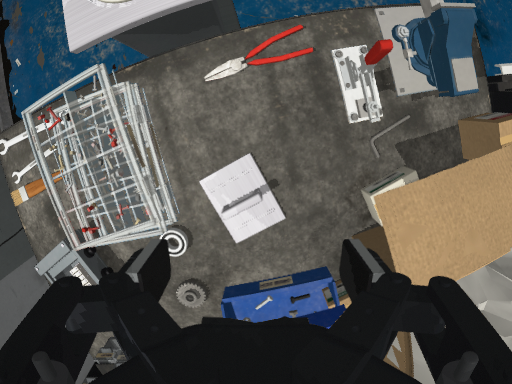

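```bash
cat >> h.py <<'E'
def fish(c,uv,z):
    K=c["camera_matrix"];uv=np.atleast_2d(np.asarray(uv,float))
    d=(uv-K[:2,2])/K[0,0];r=np.linalg.norm(d,axis=1,keepdims=True)
    ray=np.hstack([d/r*np.sin(r),np.cos(r)])@c["R"]; o=-c["R"].T@c["t"]
    return o[:2]+ray[:,:2]*((z-o[2])/ray[:,2:])
E
python3 - <<'E'
import numpy as np,cv2
from h import *
c=dict(np.load("wrist1.npz"));f=c["frame"]
m=((f.min(2)>150)).astype(np.uint8);m[:, :195]=0;m[:,295:]=0;m[:145]=0;m[255:]=0
m=cv2.morphologyEx(m,cv2.MORPH_CLOSE,np.ones((7,7)))
cs=max(cv2.findContours(m,0,1)[0],key=cv2.contourArea)[:,0]
W=fish(c,cs,0.005)
r=cv2.minAreaRect((W*1000).astype(np.float32));print("cover",r,cv2.boxPoints(r).round(1).tolist())
# handle
h=fish(c,[[222,212],[267,188]],0.045);print("handle px",h)
for n in("scene0","side0"):
    C=np.load(n+".npz");A=pts(C);
    m=(A[...,0]>.45)&(A[...,0]<.72)&(A[...,1]>-.42)&(A[...,1]<-.19)&(A[...,2]>.044)&(A[...,2]<.075)
    B=A[m]*1000
    hi=B[B[:,2]>63.5];r=cv2.minAreaRect(B[:,:2].astype(np.float32))
    print(n,len(B),r,"latch/guide",hi.mean(0).round(1),len(hi), np.ptp(hi,axis=0).round(1))
    L=B[(B[:,2]>58)&(B[:,2]<64)];print("lip",len(L),cv2.minAreaRect(L[:,:2].astype(np.float32)))
    D=A[m]*1000
    print(np.histogram(B[:,2],bins=np.arange(44,76,2)))
E
```

```text
cover ((510.3372497558594, 85.04228210449219), (129.55667114257812, 99.51727294921875), 14.027008056640625) [[435.3999938964844, 117.5999984741211], [459.6000061035156, 21.100000381469727], [585.2000122070312, 52.5], [561.0999755859375, 149.0]]
handle px [[0.51125128 0.05346602]
 [0.49149244 0.13217585]]
scene0 963 ((579.9050903320312, -287.222900390625), (169.6134033203125, 123.8354721069336), 19.143796920776367) latch/guide [ 624.6 -274.6   66.4] 78 [174.1 120.4   6.3]
lip 321 ((576.5623168945312, -288.6895751953125), (158.6265411376953, 123.48870086669922), 18.665332794189453)
(array([112, 133, 147,  68,  39,  37,  38, 106, 161,  54,  26,  24,  18,
         0,   0]), array([44, 46, 48, 50, 52, 54, 56, 58, 60, 62, 64, 66, 68, 70, 72, 74]))
side0 2182 ((579.8109130859375, -287.1097106933594), (164.50320434570312, 128.7955780029297), 18.800493240356445) latch/guide [ 623.3 -274.5   67.6] 164 [172.8 117.5   8.1]
lip 585 ((580.0499877929688, -287.5989685058594), (164.28515625, 125.11988067626953), 18.85832405090332)
(array([467, 210, 289, 333,  56,  48,  57,  51, 197, 337,  31,  20,  42,
        44,   0]), array([44, 46, 48, 50, 52, 54, 56, 58, 60, 62, 64, 66, 68, 70, 72, 74]))
```

Request:
arm_command(moves=[{"offset":[-0.0725,-0.024,0.1],"yaw":-0.503},{"offset":[-0.0725,-0.024,0.23],"yaw":-0.503},{"offset":[-0.0725,-0.024,0.23],"yaw":-0.503},{"offset":[-0.0725,-0.024,0.23],"yaw":-0.503},{"offset":[-0.0725,-0.024,0.23],"yaw":-0.503},{"offset":[-0.0725,-0.024,0.23],"yaw":-0.503},{"offset":[-0.0725,-0.024,0.23],"yaw":-0.503},{"offset":[-0.0725,-0.024,0.23],"yaw":-0.503}])

```text
clock: 2.2
tool_pos: [0.5082, 0.0873, 0.1198]
orientation: [-0.003, -0.125, 0.992, 0.001]
contact_force: [0.6, -0.2, 1.1]
width: 0.0854
finger_force: 0.0
```

```bash
cat > look.py <<'E'
from rig import bot
import cv2,numpy as np,sys
from h import *
c=bot.camera("wrist"); np.savez(sys.argv[1]+".npz",**c); cv2.imwrite("pics/"+sys.argv[1]+".png",c["frame"])
s=bot.state();w,x,y,z=s["orientation"];print(s["clock"],s["tool_pos"].round(4),"ytool deg",np.degrees(np.arctan2(1-2*(x*x+z*z),2*(x*y-w*z))).round(2),"quat",s["orientation"].round(4),s["q"].round(2),bot.grasp_offset,s["contact_force"].round(1),s["width"],s["finger_force"])
E
python3 look.py w2
python3 - <<'E'
import numpy as np,cv2
from h import *
c=dict(np.load("w2.npz"));f=c["frame"]
m=((f.min(2)>150)).astype(np.uint8)
m=cv2.morphologyEx(m,cv2.MORPH_CLOSE,np.ones((9,9)))
cs=max([k for k in cv2.findContours(m,0,1)[0]],key=cv2.contourArea)[:,0]
W=fish(c,cs,0.005)
r=cv2.minAreaRect((W*1000).astype(np.float32));print("cover",r)
E
```

```text
2.25 [0.5102 0.0871 0.1224] ytool deg 104.37 quat [ 2.000e-04 -1.251e-01  9.921e-01  2.000e-04] [-0.07  0.12  1.86  0.    1.16 -1.89] 0.0187 [0.4 0.7 0.8] 0.08540537287333032 0.0
cover ((462.4718017578125, -117.12247467041016), (182.4239044189453, 232.48342895507812), 83.76310729980469)
```

View pics/w2.png

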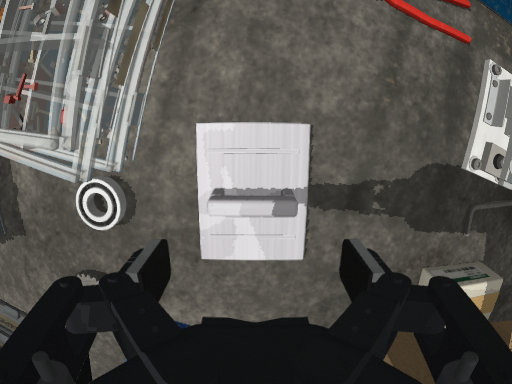

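Request:
arm_command(moves=[{"offset":[0,-0.002,0.04],"yaw":0.005},{"offset":[0,-0.002,0.08],"yaw":0.005},{"offset":[0,-0.002,0.1],"yaw":0.005},{"offset":[0,-0.002,0.11],"yaw":0.005},{"offset":[0,-0.002,0.11],"yaw":0.005},{"offset":[0,-0.002,0.11],"yaw":0.005}])

```text
clock: 2.75
tool_pos: [0.5129, 0.0841, 0.0139]
orientation: [0.002, -0.122, 0.993, -0.0]
contact_force: [1.2, -0.3, 0.2]
width: 0.0854
finger_force: 0.0
```

Request:
arm_command(moves=[{"offset":[0,0,0],"yaw":0},{"offset":[0,0,0],"yaw":0},{"offset":[0,0,0],"yaw":0},{"offset":[0,0,0],"yaw":0},{"offset":[0,0,0],"yaw":0},{"offset":[0,0,0],"yaw":0}], claw=0)

```text
clock: 3.25
tool_pos: [0.5136, 0.084, 0.0147]
orientation: [0.003, -0.122, 0.993, -0.0]
contact_force: [-2.1, 2.5, 8.5]
width: 0.0687
finger_force: 68.1
```

Request:
arm_command(moves=[{"offset":[0,0,-0.04],"yaw":0},{"offset":[0,0,-0.08],"yaw":0},{"offset":[0,0,-0.12],"yaw":0},{"offset":[0,0,-0.16],"yaw":0},{"offset":[0,0,-0.2],"yaw":0},{"offset":[0,0,-0.21],"yaw":0}])

```text
clock: 3.75
tool_pos: [0.5147, 0.0835, 0.2305]
orientation: [0.007, -0.122, 0.993, -0.001]
contact_force: [1.9, 0.4, -2.1]
width: 0.0688
finger_force: 71.8
```

Request:
arm_command(moves=[{"offset":[0.043,-0.192,0],"yaw":-0.084},{"offset":[0.043,-0.192,0],"yaw":-0.084},{"offset":[0.043,-0.192,0],"yaw":-0.084},{"offset":[0.043,-0.192,0],"yaw":-0.084},{"offset":[0.043,-0.192,0],"yaw":-0.084},{"offset":[0.043,-0.192,0],"yaw":-0.084},{"offset":[0.043,-0.192,0],"yaw":-0.084},{"offset":[0.043,-0.192,0],"yaw":-0.084}])

```text
clock: 4.42
tool_pos: [0.5152, -0.1125, 0.2212]
orientation: [-0.0, -0.163, 0.987, 0.0]
contact_force: [-1.0, 1.0, -4.6]
width: 0.0687
finger_force: 71.5
```

```bash
python3 look.py w3
```

```text
4.4667 [ 0.5153 -0.112   0.2212] ytool deg 108.85 quat [-1.000e-04 -1.638e-01  9.865e-01  4.000e-04] [-0.44  0.04  1.74  0.    1.36 -2.34] 0.0187 [ 0.5  0.3 -3.2] 0.06851119954279519 71.53648987412453
```

View pics/w3.png

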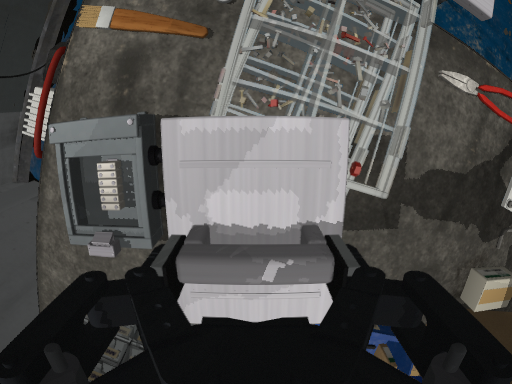

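```bash
cat >> h.py <<'E'
def fpts(c):
    K=c["camera_matrix"];v,u=np.mgrid[:384,:512];d=np.stack([u-K[0,2],v-K[1,2]],-1)/K[0,0]
    r=np.linalg.norm(d,axis=-1,keepdims=True)+1e-9
    X=np.concatenate([d/r*np.tan(r),np.ones_like(r)],-1)*c["depth"][...,None]
    return (X-c["t"])@c["R"]
E
python3 - <<'E'
import numpy as np,cv2
from h import *
a=np.radians(18.8);B0=np.array([578,-288.]);R=np.array([[np.cos(a),np.sin(a)],[-np.sin(a),np.cos(a)]])
for n,fn in(("w3",fpts),("scene0",pts),("side0",pts)):
    c=dict(np.load(n+".npz"));A=fn(c).reshape(-1,3)*1000
    L=np.hstack([(A[:,:2]-B0)@R.T,A[:,2:]])
    L=L[(abs(L[:,0])<95)&(abs(L[:,1])<75)]
    q=lambda m,k:np.percentile(L[m,k],[1,99]).round(1) if m.sum()>10 else None
    z=L[:,2];x=L[:,0];y=L[:,1]
    lip=(z>58)&(z<66)&(x<-30); rim=(z>47)&(z<53)&(x>-50); lat=(z>55)&(x>50)
    print(n,"lip x,y",q(lip,0),q(lip,1),lip.sum(),np.median(z[lip]),"rim",q(rim,0),q(rim,1),rim.sum(),"latch",q(lat,0),q(lat,1),q(lat,2),lat.sum())
    if lip.sum()>20:print(" lip rect",cv2.minAreaRect(L[lip,:2].astype(np.float32)))
    sd=rim&(y<-50)
    for s,m in(("-y",rim&(y<-50)),("+y",rim&(y>50))):
        if m.sum()>20:
            p=np.polyfit(x[m],y[m],1);print(" side",s,np.degrees(np.arctan(p[0])).round(2),p[1].round(1))
E
```

```text
w3 lip x,y [-78.1 -53.7] [-59.7  61.4] 1968 62.034244715966395 rim [-48.6  80.5] [-61.5  62. ] 1908 latch [60.7 85.4] [-17.1  19.8] [55.3 71.1] 609
 lip rect ((-65.42615509033203, 0.20585250854492188), (124.26426696777344, 25.838970184326172), 89.99799346923828)
 side -y 0.32 -56.4
 side +y -0.49 57.9
scene0 lip x,y [-80.6 -54.3] [-60.   59.7] 295 60.823625850867145 rim [-38.6  82.1] [-61.4  61.8] 226 latch [57.6 86.8] [-18.6  19.1] [55.2 69.7] 108
 lip rect ((-66.2681884765625, -0.037456512451171875), (123.4886703491211, 29.256175994873047), 89.86531829833984)
 side -y 1.14 -57.6
 side +y -0.64 57.5
side0 lip x,y [-79.8 -54.8] [-61.9  58.8] 537 62.194481057289174 rim [-46.9  79.4] [-62.3  61.7] 599 latch [59.1 84.1] [-19.   17.3] [55.5 71.5] 215
 lip rect ((-67.35717010498047, -0.3625373840332031), (25.94732666015625, 125.15544891357422), 0.39941108226776123)
 side -y 0.58 -58.4
 side +y -0.16 56.3
```

```bash
cat > cov.py <<'E'
from rig import bot
import numpy as np,cv2,sys
from h import *
a=np.radians(18.8);B0=np.array([578.5,-287.7]);R=np.array([[np.cos(a),np.sin(a)],[-np.sin(a),np.cos(a)]])
def run(c,s):
    A=fpts(c); v,u=np.mgrid[:384,:512]
    f=c["frame"].astype(int); m=(f.min(2)>150)&(u>120)&(u<390)&(v>60)&(v<330)&(c["depth"]>.03)
    A=A[m]*1000; t=s["tool_pos"]*1000
    L=np.hstack([(A[:,:2]-B0)@R.T,A[:,2:]]);T=np.append(R@(t[:2]-B0),t[2])
    D=L-T; D=D[(abs(D[:,0])<85)&(abs(D[:,1])<56)&(D[:,2]<30)&(D[:,2]>-60)]
    rng=np.random.default_rng(0);best=None
    for _ in range(300):
        p=D[rng.choice(len(D),3,False)];n=np.cross(p[1]-p[0],p[2]-p[0])
        if np.linalg.norm(n)<200:continue
        n/=np.linalg.norm(n);n*=np.sign(n[2])
        if n[2]<.8:continue
        i=abs((D-p[0])@n)<1.5
        if best is None or i.sum()>best.sum():best=i
    P=D[best];o=P.mean(0);n=np.linalg.svd(P-o,full_matrices=False)[2][2];n*=np.sign(n[2])
    xs=np.array([n[2],0,-n[0]]);xs/=np.linalg.norm(xs);ys=np.cross(n,xs)
    r=cv2.minAreaRect(np.c_[(P-o)@xs,(P-o)@ys].astype(np.float32))
    ctr=o+r[0][0]*xs+r[0][1]*ys; h=ctr+33*n
    print("TCP box",T.round(1),"tilt(+x up) deg",np.degrees(np.arctan2(-n[0],n[2])).round(1),"roll",np.degrees(np.arcsin(n[1])).round(1),"n",best.sum(),"rect",np.round(r[1],1),round(r[2],1))
    print("handle-TCP",h.round(1),"handle box",(h+T).round(1),"lowedge(-x bottom) box",(h+T-65*xs-38*n).round(1),"highedge",(h+T+65*xs-38*n).round(1))
    print("clock",s["clock"],"force",s["contact_force"].round(1),"w",s["width"].round(4))
if __name__=="__main__":
    if len(sys.argv)>1: c=dict(np.load(sys.argv[1]+".npz"))
    else: c=bot.camera("wrist")
    run(c,bot.state())
E
python3 cov.py w3
```

```text
TCP box [ -3.2 186.7 221.2] tilt(+x up) deg -0.4 roll -0.0 n 23920 rect [ 99.4 129.3] 89.8
handle-TCP [-2.4 -0.3 23.1] handle box [ -5.6 186.4 244.3] lowedge(-x bottom) box [-70.8 186.4 206.7] highedge [ 59.2 186.4 205.9]Traceback (most recent call last):
  File "cov.py", line 29, in <module>
    run(c,bot.state())
    ~~~^^^^^^^^^^^^^^^
  File "cov.py", line 25, in run
    print("clock",s["clock"],"force",s["contact_force"].round(1),"w",s["width"].round(4))
                                                                     ^^^^^^^^^^^^^^^^
AttributeError: 'float' object has no attribute 'round'
```

Request:
arm_command(moves=[{"offset":[0.119,-0.186,0],"yaw":0},{"offset":[0.119,-0.186,0],"yaw":0},{"offset":[0.119,-0.186,0],"yaw":0},{"offset":[0.119,-0.186,0],"yaw":0},{"offset":[0.119,-0.186,0],"yaw":0},{"offset":[0.119,-0.186,0],"yaw":0},{"offset":[0.119,-0.186,0.04],"yaw":0},{"offset":[0.119,-0.186,0.08],"yaw":0}])

```text
clock: 5.13
tool_pos: [0.4651, -0.3293, 0.1436]
orientation: [0.002, -0.163, 0.987, -0.003]
contact_force: [0.9, -0.8, -4.9]
width: 0.069
finger_force: 71.8
```

Request:
arm_command(moves=[{"offset":[0,0,0.03],"yaw":0},{"offset":[0,0,0.03],"yaw":0},{"offset":[0,0,0.03],"yaw":0},{"offset":[0,0,0.03],"yaw":0}])

```text
clock: 5.47
tool_pos: [0.4645, -0.3278, 0.1137]
orientation: [0.001, -0.164, 0.986, -0.001]
contact_force: [0.2, -0.8, -1.6]
width: 0.0688
finger_force: 71.4
```

```bash
sed -i 's/s\["width"\].round(4)/s["width"]/' cov.py; python3 cov.py
```

```text
TCP box [-120.7   -2.   114.6] tilt(+x up) deg -0.2 roll 0.2 n 24382 rect [ 99.4 130. ] 90.0
handle-TCP [-2.2  0.7 22.3] handle box [-123.    -1.3  136.9] lowedge(-x bottom) box [-188.1   -1.4   99.1] highedge [-58.1  -1.4  98.6]
clock 5.5167 force [-0.5  0.4 -2.1] w 0.06883533441496764
```

Request:
arm_command(moves=[{"offset":[0,0,0.03],"yaw":0},{"offset":[0,0,0.036],"yaw":0},{"offset":[0,0,0.039],"yaw":0},{"offset":[0,0,0.042],"yaw":0},{"offset":[0,0,0.044],"yaw":0},{"offset":[0,0,0.046],"yaw":0},{"offset":[0,0,0.048],"yaw":0},{"offset":[0,0,0.049],"yaw":0}])

```text
clock: 6.18
tool_pos: [0.4621, -0.3307, 0.0685]
orientation: [-0.002, -0.164, 0.986, -0.002]
contact_force: [-22.4, 0.7, 25.1]
width: 0.0686
finger_force: 76.9
```

```bash
python3 cov.py
```

```text
TCP box [-124.1   -3.2   68.4] tilt(+x up) deg 8.6 roll -0.0 n 22593 rect [118.2  99.2] 0.4
handle-TCP [-8.6 -0.  23.5] handle box [-132.7   -3.2   91.9] lowedge(-x bottom) box [-191.3   -3.2   44.6] highedge [-62.8  -3.2  64.1]
clock 6.2333 force [-20.8   2.1  24.3] w 0.06879433229368674
```

Request:
arm_command(moves=[{"offset":[-0.001,0,0.001],"yaw":0},{"offset":[-0.002,0,0.002],"yaw":0},{"offset":[-0.003,0,0.003],"yaw":0},{"offset":[-0.003,0,0.004],"yaw":0},{"offset":[-0.003,0,0.005],"yaw":0},{"offset":[-0.003,0,0.006],"yaw":0},{"offset":[-0.003,0,0.007],"yaw":0},{"offset":[-0.003,0,0.007],"yaw":0}])

```text
clock: 6.9
tool_pos: [0.4632, -0.3315, 0.0619]
orientation: [-0.004, -0.164, 0.986, -0.003]
contact_force: [-29.0, -3.2, 27.1]
width: 0.0681
finger_force: 77.4
```

```bash
python3 cov.py
```

```text
TCP box [-123.3   -4.3   61.9] tilt(+x up) deg 15.4 roll 0.0 n 21230 rect [112.1  99.3] 0.7
handle-TCP [-13.9  -0.1  22.9] handle box [-137.1   -4.4   84.8] lowedge(-x bottom) box [-189.7   -4.4   30.9] highedge [-64.4  -4.4  65.5]
clock 6.95 force [-28.8  -3.4  26.3] w 0.06883816161620282
```

Request:
arm_command(moves=[{"offset":[-0.001,0,0.001],"yaw":0},{"offset":[-0.001,0,0.002],"yaw":0},{"offset":[-0.001,0,0.003],"yaw":0},{"offset":[-0.001,0,0.003],"yaw":0},{"offset":[0,0,-0.02],"yaw":0},{"offset":[0,0,-0.05],"yaw":0},{"offset":[0,0,-0.06],"yaw":0},{"offset":[0,0,-0.06],"yaw":0}])

```text
clock: 7.62
tool_pos: [0.4685, -0.3293, 0.1208]
orientation: [0.003, -0.163, 0.987, -0.004]
contact_force: [-0.2, -0.6, -3.9]
width: 0.0688
finger_force: 73.3
```

```bash
python3 cov.py; python3 look.py w5
```

```text
TCP box [-118.3   -2.1  117.9] tilt(+x up) deg 18.2 roll 0.3 n 20908 rect [111.1  99. ] 0.5
handle-TCP [-15.2  -1.8  25.5] handle box [-133.4   -3.9  143.4] lowedge(-x bottom) box [-183.3   -4.1   87. ] highedge [-59.8  -4.1 127.7]
clock 7.6667 force [-0.6 -0.  -2.9] w 0.06872592456034882
7.7167 [ 0.4661 -0.3266  0.1157] ytool deg 108.83 quat [ 4.000e-04 -1.636e-01  9.865e-01 -6.000e-04] [-0.82  0.26  1.72  0.    1.16 -2.72] 0.0187 [ 0.4  0.5 -3.8] 0.06872490390772444 73.30139547586441
```

View pics/w5.png

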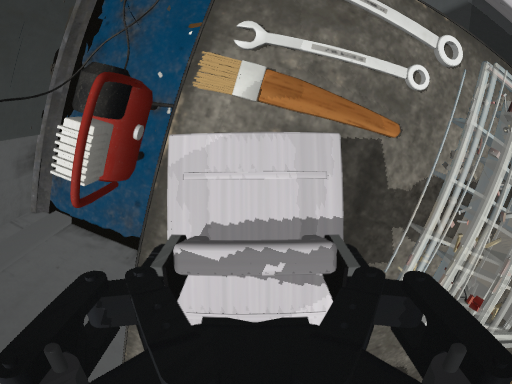

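```bash
python3 - <<'E'
s=open('cov.py').read()
s=s.replace("ctr=o+r[0][0]*xs","e=np.percentile((P-o)@xs,0.3); ctr=o+(e+65)*xs")
s=s.replace('if len','if len',1);open('cov.py','w').write(s)
E
python3 cov.py w3; python3 cov.py w5;python3 cov.py
```

```text
TCP box [-118.9   -0.6  115.7] tilt(+x up) deg 18.1 roll 0.0 n 20852 rect [110.9  99.1] 0.3
handle-TCP [-5.6 -1.7 28. ] handle box [-124.5   -2.3  143.8] lowedge(-x bottom) box [-174.5   -2.3   87.4] highedge [-50.9  -2.3 127.8]
clock 7.7167 force [ 0.4  0.5 -3.8] w 0.06872490390772444
TCP box [-119.4    0.4  114.3] tilt(+x up) deg 18.0 roll -0.2 n 20771 rect [110.8  99.1] 0.2
handle-TCP [-5.7 -1.3 27.2] handle box [-125.2   -0.9  141.6] lowedge(-x bottom) box [-175.2   -0.8   85.3] highedge [-51.6  -0.8 125.5]
clock 7.7667 force [-1.2 -0.4 -3.3] w 0.06855083310349236Traceback (most recent call last):
  File "cov.py", line 29, in <module>
    run(c,bot.state())
    ~~~^^^^^^^^^^^^^^^
  File "cov.py", line 19, in run
    P=D[best];o=P.mean(0);n=np.linalg.svd(P-o,full_matrices=False)[2][2];n*=np.sign(n[2])
                            ~~~~~~~~~~~~~~~~~~~~~~~~~~~~~~~~~~~~~~~~~^^^
IndexError: index 2 is out of bounds for axis 0 with size 1
```

Request:
arm_command(moves=[{"offset":[-0.04,0.001,0],"yaw":0},{"offset":[-0.08,0.001,0],"yaw":0},{"offset":[-0.115,0.001,0],"yaw":0},{"offset":[-0.129,0.001,0],"yaw":0},{"offset":[-0.129,0.001,0],"yaw":0},{"offset":[-0.129,0.001,0],"yaw":0},{"offset":[-0.129,0.001,0],"yaw":0},{"offset":[-0.129,0.001,0],"yaw":0}])

```text
clock: 8.43
tool_pos: [0.5861, -0.2841, 0.1142]
orientation: [-0.001, -0.163, 0.987, 0.001]
contact_force: [0.1, -0.3, -3.1]
width: 0.0685
finger_force: 73.1
```

```bash
python3 cov.py
```

```text
TCP box [  8.5   0.7 114.6] tilt(+x up) deg 17.9 roll -0.3 n 20727 rect [111.2  99.2] 0.0
handle-TCP [-6.2 -0.  25.5] handle box [  2.3   0.7 140. ] lowedge(-x bottom) box [-47.9   0.9  83.9] highedge [ 75.9   0.9 123.8]
clock 8.4833 force [-0.4 -0.  -2.6] w 0.0685472392749047
```

Request:
arm_command(moves=[{"offset":[-0.002,-0.001,0.02],"yaw":0},{"offset":[-0.002,-0.001,0.03],"yaw":0},{"offset":[-0.002,-0.001,0.033],"yaw":0},{"offset":[-0.002,-0.001,0.035],"yaw":0},{"offset":[-0.002,-0.001,0.035],"yaw":0},{"offset":[-0.002,-0.001,0.035],"yaw":0}])

```text
clock: 8.98
tool_pos: [0.5899, -0.2846, 0.0809]
orientation: [0.0, -0.163, 0.987, -0.0]
contact_force: [-0.5, -0.1, -2.6]
width: 0.0686
finger_force: 73.1
```

Request:
arm_command(moves=[{"offset":[0,0,0.001],"yaw":0},{"offset":[0,0,0.002],"yaw":0},{"offset":[0,0,0.002],"yaw":0},{"offset":[0,0,0.002],"yaw":0}])

```text
clock: 9.32
tool_pos: [0.5898, -0.2843, 0.0785]
orientation: [0.0, -0.163, 0.987, -0.0]
contact_force: [-0.3, -0.6, -3.5]
width: 0.0691
finger_force: 73.1
```

```bash
python3 cov.py
```

```text
TCP box [11.8 -0.4 78.5] tilt(+x up) deg 18.0 roll -0.2 n 20641 rect [ 99.3 111.1] 89.9
handle-TCP [-6.  -0.3 25.9] handle box [  5.8  -0.7 104.4] lowedge(-x bottom) box [-44.3  -0.6  48.2] highedge [79.3 -0.6 88.3]
clock 9.3667 force [ 0.3 -1.  -2.8] w 0.06880581086127265
```

Request:
arm_command(moves=[{"offset":[0,0,0.001],"yaw":0},{"offset":[0,0,0.0015],"yaw":0},{"offset":[0,0,0.002],"yaw":0},{"offset":[0,0,0.002],"yaw":0}])

```text
clock: 9.7
tool_pos: [0.5896, -0.2842, 0.0761]
orientation: [-0.0, -0.163, 0.987, 0.0]
contact_force: [-0.3, 0.9, -2.8]
width: 0.0686
finger_force: 73.1
```

Request:
arm_command(moves=[{"offset":[0.004,0,0],"yaw":0},{"offset":[0.007,0,0],"yaw":0},{"offset":[0.01,0,0],"yaw":0},{"offset":[0.013,0,0],"yaw":0},{"offset":[0.013,0,0],"yaw":0},{"offset":[0.013,0,0],"yaw":0}])

```text
clock: 10.2
tool_pos: [0.5772, -0.2886, 0.0764]
orientation: [0.0, -0.163, 0.987, -0.0]
contact_force: [-0.2, 0.5, -3.9]
width: 0.069
finger_force: 73.1
```

```bash
python3 cov.py
```

```text
TCP box [-1.4 -0.4 76.4] tilt(+x up) deg 18.0 roll -0.2 n 18783 rect [ 99.3 103.8] 89.9
handle-TCP [ 0.3 -0.3 27.9] handle box [ -1.1  -0.8 104.3] lowedge(-x bottom) box [-51.2  -0.6  48.1] highedge [72.5 -0.6 88.2]
clock 10.25 force [ 0.6 -0.  -2.9] w 0.06869116291715788
```

Request:
arm_command(moves=[{"offset":[0.002,0,0],"yaw":0},{"offset":[0.004,0,0],"yaw":0},{"offset":[0.006,0,0],"yaw":0},{"offset":[0.007,0,0],"yaw":0},{"offset":[0.007,0,0],"yaw":0}])

```text
clock: 10.67
tool_pos: [0.5717, -0.2905, 0.0768]
orientation: [0.001, -0.163, 0.987, -0.0]
contact_force: [3.8, 1.7, -2.8]
width: 0.0688
finger_force: 73.0
```

```bash
python3 cov.py
```

```text
TCP box [-7.4 -0.4 76.7] tilt(+x up) deg 18.4 roll -0.2 n 17005 rect [97.5 99. ] 0.1
handle-TCP [ 5.9 -0.4 29.9] handle box [ -1.4  -0.8 106.6] lowedge(-x bottom) box [-51.2  -0.7  50. ] highedge [72.2 -0.7 91. ]
clock 10.7167 force [ 4.8  2.  -3.1] w 0.06857974265153041
```

Request:
arm_command(moves=[{"offset":[-0.001,0,0.002],"yaw":0},{"offset":[-0.002,0,0.004],"yaw":0},{"offset":[-0.003,0,0.005],"yaw":0},{"offset":[-0.004,0,0.006],"yaw":0},{"offset":[-0.005,0,0.007],"yaw":0},{"offset":[-0.006,0,0.008],"yaw":0},{"offset":[-0.007,0,0.009],"yaw":0},{"offset":[-0.007,0,0.01],"yaw":0}])

```text
clock: 11.38
tool_pos: [0.578, -0.2892, 0.0686]
orientation: [-0.0, -0.164, 0.986, -0.001]
contact_force: [1.3, 4.2, 11.1]
width: 0.0689
finger_force: 76.1
```

```bash
python3 cov.py
```

```text
TCP box [-0.9 -1.2 68.6] tilt(+x up) deg 11.7 roll -0.0 n 19050 rect [104.3  99.3] 0.1
handle-TCP [ 5.4 -0.1 29.1] handle box [ 4.5 -1.4 97.6] lowedge(-x bottom) box [-51.5  -1.3  47.3] highedge [75.8 -1.3 73.6]
clock 11.4333 force [-0.6  4.3 10.3] w 0.06904587957913678
```

Request:
arm_command(moves=[{"offset":[-0.001,0.001,0.001],"yaw":0},{"offset":[-0.001,0.001,0.002],"yaw":0},{"offset":[-0.002,0.001,0.003],"yaw":0},{"offset":[-0.002,0.001,0.004],"yaw":0},{"offset":[-0.002,0.001,0.005],"yaw":0},{"offset":[-0.002,0.001,0.005],"yaw":0}])

```text
clock: 11.93
tool_pos: [0.5809, -0.2883, 0.0646]
orientation: [0.002, -0.164, 0.986, -0.002]
contact_force: [2.9, 0.8, 9.5]
width: 0.0689
finger_force: 76.9
```

```bash
python3 cov.py
```

```text
TCP box [ 2.1 -1.3 64.6] tilt(+x up) deg 8.2 roll 0.2 n 20299 rect [ 99.1 108.5] 90.0
handle-TCP [ 5.1  0.1 28.8] handle box [ 7.2 -1.2 93.4] lowedge(-x bottom) box [-51.7  -1.3  46.6] highedge [77.  -1.3 65. ]
clock 11.9833 force [3.9 1.9 9.1] w 0.06906809049687684
```

Request:
arm_command(moves=[{"offset":[0,0,0.001],"yaw":0},{"offset":[0,0,0.002],"yaw":0},{"offset":[-0.001,0,0.003],"yaw":0},{"offset":[-0.001,0,0.004],"yaw":0},{"offset":[-0.001,0,0.005],"yaw":0},{"offset":[-0.001,0,0.005],"yaw":0}])

```text
clock: 12.48
tool_pos: [0.5826, -0.2881, 0.062]
orientation: [0.002, -0.164, 0.986, -0.002]
contact_force: [-0.6, 5.6, 21.1]
width: 0.0686
finger_force: 79.2
```

```bash
python3 cov.py
```

```text
TCP box [ 3.7 -1.7 62. ] tilt(+x up) deg 6.1 roll 0.1 n 20914 rect [110.6  99.2] 0.1
handle-TCP [ 4.9  0.2 28.8] handle box [ 8.6 -1.5 90.8] lowedge(-x bottom) box [-52.   -1.6  46.1] highedge [77.3 -1.6 59.9]
clock 12.5333 force [-0.8  5.3 21.6] w 0.06899538638245818
```

Request:
arm_command(moves=[{"offset":[0,0,0.001],"yaw":0},{"offset":[0,0,0.002],"yaw":0},{"offset":[-0.001,0,0.003],"yaw":0},{"offset":[-0.001,0,0.004],"yaw":0},{"offset":[-0.001,0,0.005],"yaw":0},{"offset":[-0.001,0,0.005],"yaw":0}])

```text
clock: 13.03
tool_pos: [0.5849, -0.2882, 0.057]
orientation: [0.004, -0.164, 0.986, -0.003]
contact_force: [5.3, 3.2, 16.4]
width: 0.069
finger_force: 80.1
```

```bash
python3 cov.py
```

```text
TCP box [ 5.9 -2.5 56.9] tilt(+x up) deg 2.1 roll 0.2 n 21559 rect [115.3  99.4] 0.0
handle-TCP [ 5.3  0.5 28.9] handle box [11.1 -2.1 85.7] lowedge(-x bottom) box [-52.4  -2.2  45.3] highedge [77.5 -2.2 50.2]
clock 13.0833 force [ 5.9  4.3 16.8] w 0.0686497005263136
```

Request:
arm_command(moves=[{"offset":[0,0.001,0.001],"yaw":0},{"offset":[0,0.001,0.002],"yaw":0},{"offset":[0,0.002,0.003],"yaw":0},{"offset":[0,0.002,0.004],"yaw":0},{"offset":[0,0.002,0.004],"yaw":0}])

```text
clock: 13.5
tool_pos: [0.5859, -0.2877, 0.0544]
orientation: [0.005, -0.164, 0.986, -0.005]
contact_force: [8.7, 0.5, 18.4]
width: 0.0687
finger_force: 81.6
```

```bash
python3 cov.py
```

```text
TCP box [ 7.  -2.4 54.4] tilt(+x up) deg 0.0 roll 0.3 n 21830 rect [ 98.9 117.1] 89.8
handle-TCP [ 5.4  0.2 28.7] handle box [12.5 -2.3 83.1] lowedge(-x bottom) box [-52.5  -2.4  45.1] highedge [77.5 -2.4 45.1]
clock 13.55 force [ 9.5  1.3 18.2] w 0.0687585180452329
```

Request:
arm_command(moves=[{"offset":[0,0,-0.002],"yaw":0},{"offset":[0,0,-0.003],"yaw":0}])

```text
clock: 13.72
tool_pos: [0.5855, -0.2877, 0.0551]
orientation: [0.005, -0.164, 0.986, -0.005]
contact_force: [14.6, -3.8, 0.4]
width: 0.0685
finger_force: 79.9
```

Request:
arm_command(moves=[{"offset":[0,0,0],"yaw":0},{"offset":[0,0,0],"yaw":0},{"offset":[0,0,0],"yaw":0},{"offset":[0,0,0],"yaw":0},{"offset":[0,0,-0.02],"yaw":0},{"offset":[0,0,-0.06],"yaw":0},{"offset":[0,0,-0.1],"yaw":0},{"offset":[0,0,-0.1],"yaw":0}], claw=1)

```text
clock: 14.38
tool_pos: [0.5842, -0.2875, 0.1599]
orientation: [0.005, -0.163, 0.987, -0.006]
contact_force: [1.3, -0.0, 1.8]
width: 0.0851
finger_force: 0.0
```

Request:
arm_command(moves=[{"offset":[0.04,0,-0.04],"yaw":0},{"offset":[0.08,0,-0.08],"yaw":0},{"offset":[0.08,0,-0.1],"yaw":0},{"offset":[0.08,0,-0.1],"yaw":0},{"offset":[0.08,0,-0.1],"yaw":0},{"offset":[0.08,0,-0.1],"yaw":0}])

```text
clock: 14.88
tool_pos: [0.5042, -0.3102, 0.2499]
orientation: [-0.0, -0.163, 0.987, 0.0]
contact_force: [-0.2, -0.3, -0.7]
width: 0.0855
finger_force: 0.0
```

```bash
python3 look.py w6
python3 - <<'E'
import numpy as np,cv2
from h import *
from rig import bot
from cov import R,B0
for n in ("wrist","scene","side"):
    c=bot.camera(n)
    if n=="side": img=c["frame"]
    A=(fpts if n=="wrist" else pts)(c).reshape(-1,3)*1000
    L=np.hstack([(A[:,:2]-B0)@R.T,A[:,2:]]);x,y,z=L.T
    h=(abs(x)<25)&(abs(y)<50)&(z>84)&(z<100)
    p=(abs(y)<48)&(x>-50)&(x<52)&(abs(x)>14)&(z>35)&(z<62)
    if h.sum()>5:print(n,"bar",cv2.minAreaRect(L[h,:2].astype(np.float32)),np.median(z[h]))
    if p.sum()>20:
        k=np.linalg.lstsq(np.c_[x[p],y[p],np.ones(p.sum())],z[p],rcond=None)[0];print("plate slope deg",np.degrees(k[:2]).round(2),k[2].round(1),p.sum())
    l=(abs(y)<13)&(x>50)&(x<90)&(z>54)
    print("latch",np.percentile(L[l],[1,99],axis=0).round(1).tolist() if l.sum()>5 else None)
a=cv2.imread("pics/w6.png")
np.savez("side6.npz",**c)
cv2.imwrite("pics/fin.png",np.hstack([cv2.resize(a,(400,300)),cv2.resize(img[225:315,215:335],(400,300),interpolation=cv2.INTER_CUBIC)]))
E
```

```text
14.9333 [ 0.5041 -0.3095  0.2486] ytool deg 108.81 quat [-8.000e-04 -1.634e-01  9.866e-01  1.000e-03] [-0.75  0.19  1.53  0.    1.43 -2.65] 0.0187 [ 0.7  0.3 -0.3] 0.0855373214476163 0.0
wrist bar ((-1.4200730323791504, -1.0120773315429688), (68.48133087158203, 14.498165130615234), 89.60977172851562) 91.32530856617063
plate slope deg [-0.1  -0.09] 50.0 3648
latch [[58.6, -12.7, 54.5], [83.8, 11.9, 71.0]]
scene bar ((-2.525566577911377, -1.5217819213867188), (68.44171142578125, 17.946271896362305), 86.031005859375) 89.55497615499505
plate slope deg [-0.43 -0.15] 48.8 323
latch [[58.8, -12.6, 54.3], [85.6, 12.4, 72.0]]
side bar ((-2.99710750579834, -1.8543472290039062), (14.303070068359375, 70.5193862915039), 1.647405982017517) 91.36019121932179
plate slope deg [-0.08 -0.05] 50.5 816
latch [[58.1, -12.8, 54.5], [82.9, 12.3, 71.8]]
```

View pics/fin.png

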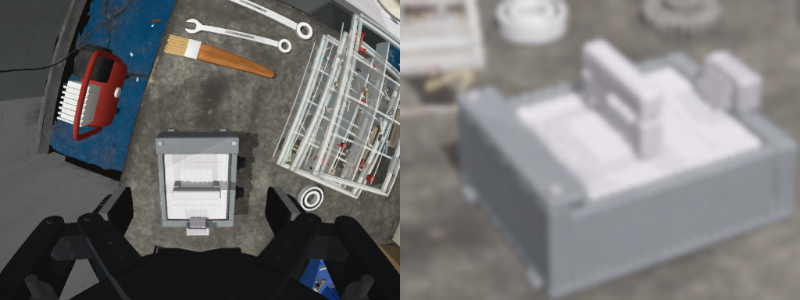

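The cover lies flat with its top at z 50 mm, level with the walls. Its handle is about 2 mm from the box's middle, and the latch nose is back out at x 58 mm over the edge.

```bash
python3 -c "
from rig import bot
print(bot.finish_job())"
```

```text
the job is handed in; nothing more can be done
None
```

The cover is hooked under the lip, flat and latched in the box, with the gripper clear and the bearing, gear and carton untouched; I handed the job in at about 15 s, and the simulator reported no verdict.

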